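Slide the seed-box lid over the edge, pick it up and wedge it home

TASK

The seed box's thin wooden lid lies flat between the rims of the raised metal riser, where its sides cannot be gripped. Without lifting it, push it along the riser until its wide end hangs well out over the riser's open edge on the robot's side, grip it there and lift it clear, then slide it narrow end first under the lips of the seed box's tapered ways until it is wedged fully home against the end stop, and let go. Do not drop the lid, and leave the jar, the pots and the trowel standing or lying where they are.

Things in the scene. Friction and masses are not known exactly. Their poses are not given: they have to be found in the camera images.
- lid_center (a point): centre, half-way up, of the loose lid: a flat wooden wedge-shaped plate 150 long, 5 thick, 62 wide at its tail tapering 3 degrees a side to 46 at its lead end, about 60 g, centre of mass about 4 mm from here towards the tail. x runs from wide tail to narrow lead end, z up. It starts flat on the riser, tail towards the open edge, 10 to 50 mm short of it
- lid_lead (a point): middle of the narrow lead end of the lid, half-way up its 5 mm thickness, 75 mm along +x from lid_center
- lid_tail (a point): middle of the wide tail end of the lid, half-way up its 5 mm thickness, 75 mm along -x from lid_center
- riser_edge (a point): middle of the open edge, nearest the robot, of the fixed metal riser's top surface, 70 mm above the table. x points away from the robot along the riser, z up. Riser 250 long (x 0 to 250), 84 wide. Rims 4 thick, 8 higher than the top surface, run along both long sides, 76 apart inside; both ends are open, with free air in front of the edge
- way_front (a point): middle of the front edge, robot's side, of the seed box's ledge surface, 60 mm above the table, on which the lid slides. x points away from the robot along the ways, z up. Fixed wooden box 150 long, 104 wide, with a 36 wide trough between its ledges. Side guides 8 high stand on the ledges, 61 apart at the front, converging 3 degrees a side like the lid
- way_lips (a point): point on the middle line at ledge height, 40 mm along +x from way_front, where the lips begin; they lie on the side guides from here to the stop and reach 7 mm in over the lid's edges. Their underside is 8 above the ledge (3 over the lid), their top 14. The 40 mm in front of here have guides but no lips
- way_stop (a point): middle of the end stop, a wall across the ways, at ledge height, 138 mm along +x from way_front. Axes as way_front. Fully home, the lid's lead end bears here, its tail stands 12 mm out in front of the box, and its sides wedge lightly: the last few mm take a push of up to about 20 N
- jar: glass screw-top jar, 66 diameter, 105 high, origin at the centre of its underside, z up; bystander
- pot_a: square terracotta pot, 76 over its rim, 74 high, origin at the centre of its underside, z up; bystander
- pot_b: second such square terracotta pot, same size; bystander
- trowel: hand trowel 270 long, 62 wide, 28 high, lying on the table, origin under its middle, x towards the blade; bystander
There are look-alikes about, which are no part of the job. Of the things shaped like the part that bears lid_center, the wooden one is meant.

How it is judged (in metres and radians):
On the way, in this order (a step that is already met when the one before it is completed fails the run):
1. the lid, still lying flat on the riser, hangs at least 30 mm out over its open edge (x of lid_tail in the frame of riser_edge below -0.03 m and z of lid_center in the frame of riser_edge between -0.002 and 0.008 m and x of lid_center in the frame of riser_edge between -0.01 and 0.2 m and y of lid_center in the frame of riser_edge between -0.03 and 0.03 m and angle between lid_center's own z axis and vertical below 0.1 rad), for 0.2 s.
2. the lid is gripped and lifted clear, at least 25 mm above the riser top (z of lid_center in the frame of riser_edge above 0.025 m and contact force between the fingers and lid above 0.5 N), for 0.1 s.
At the end, for the whole second after the job is handed in: the lid lies flat under the lips of the seed box with its narrow end within 6 mm of the end stop and 4 mm of the middle, released and at rest; jar, pots and trowel within 30 mm of where they began, upright or lying as they were (x of lid_lead in the frame of way_stop between -0.006 and 0.003 m and y of lid_lead in the frame of way_stop between -0.004 and 0.004 m and z of lid_center in the frame of way_stop between 0 and 0.007 m and angle between the x axis of lid_center and the x axis of way_stop, either way round below 0.05 rad and angle between lid_center's own z axis and vertical below 0.05 rad and linear speed of lid below 0.01 m/s and distance of each of jar, pot_a, pot_b, trowel from where it was at the start of the episode below 0.03 m and angle between each of jar, pot_a, pot_b, trowel's own z axis and vertical below 0.2 rad); the robot touches nothing.
It fails at once if the lid is dropped to table level (height (world z) of lid_center below 0.035 m).
It fails at once if the jar, a pot or the trowel is shifted more than 30 mm or tipped (distance of any of jar, pot_a, pot_b, trowel from where it was at the start of the episode above 0.03 m or angle between any of jar, pot_a, pot_b, trowel's own z axis and vertical above 0.4 rad).
It also fails if it takes over 72 s, if anything falls off the work surface, if the arm or the gripper's body presses on something with over 40 N, if the wrist force passes 120 N, or if a joint passes its speed limit or range.

ROBOT

A 6-joint arm with a two-finger parallel gripper is mounted at the origin on the work surface. World frame = base frame: x ahead of the robot, y to its left, z up, the work surface at z = 0. Lengths are in mm, angles in rad, forces in N, time in s.
With the tool pointing down it reaches from about 300 to 775 mm from the base axis. Payload 14.6 kg.
Tool frame: the origin (TCP) lies on the centre line of the jaws, within the pads' length; the fingertips stand manip.tcp_to_tips ahead of it and the grasp point (between the pads) lies 5 mm behind it (manip.tcp_to_tips is the distance from the TCP to the fingertips, in mm); z points along the fingers, y is the direction in which the jaws open and shut (so a half turn about z gives the same grasp; the last joint's range is limited). The gripper opens to 94 mm and grips with 3 to 60 N. Pads are 16 mm wide; open, the fingers measure 119 mm over their backs; the gripper's body (75 mm by 177 mm) begins 78 mm behind the grasp point.
Start: joints at [1.121, 0.3, 1.521, -0, 1.321, -0.067], TCP at [205.432, 510.183, 219.446] pointing down, gripper open.
Joint ranges: [-3.03, 3.03], [-0.79, 2.21], [0.23, 2.52], [-1.04, 4.18], [0, 3.07], [-2.55, 2.55]. Speed limits (rad/s): [2.22, 2.22, 2.57, 3.14, 3.14, 3.14].

INTERFACE

Orientations are given as [roll, pitch, yaw] about the fixed x, y, z axes, in that order (R = Rz(yaw) Ry(pitch) Rx(roll)).
In Python, from cell import manip, optics, workorder gives the robot as it stands. The module is installed in compiled form; this text tells all that it offers.
- The arm moves only by the tool jog_arm, never from a script. Its argument "deltas" is text: rows parted by semicolons, each of 5 numbers parted by spaces: the shift along the tool's x, y, z in mm, then the turn about the tool's z in rad, then the finger opening in mm, from 0 to 94. In form: tx ty tz twist grip; .... A call has exactly 10 rows; each row is the pose to reach, as a shift and turn from the pose commanded when the call began, along the tool's axes at that moment; what a row does not reach only later rows make up. A row lasts 1/8 s, in which the tool goes at most 62.5 mm and 10.7 degrees, less where a joint would pass 70% of its speed; a pose out of reach is approached as far as the arm can. A call with a gripper value outside its range is refused whole. The fingers move at their own pace and stop on an object; "squeeze" is the grip in N (left out, the last holds). Time passes only in rows, so rows that repeat a pose let the fingers close, or fill a call up. It gives the time, the measured TCP pose, the force and the opening at its end, in the units of the state.
- manip.read_state(): the state, without advancing time (a new reading comes with each control period).
- optics.camera(name): name is "scene" or "top" or "wrist"; returns (picture, depth): 480x640x3 uint8, red, green, blue; 480x640 float32, mm along the optical axis (not along the pixel's ray), 0 where there is no reading.
- optics.get_calibration(name): a dict with "intrinsics" (3x3 intrinsics, pixels), "R" (3x3) and "t" (3): a world point X has camera coordinates R X + t; the wrist camera has in their place "hand_eye" (4x4, takes a point from camera to tool coordinates, whose origin is the TCP and whose axes are the flange's). Camera axes: x right, y down, z forward; pixel columns grow to the right and rows downward; lengths in mm; the calibration is good to about 2 mm. A picture is of the moment at which its call begins: read the wrist's pose just before it. get_calibration takes no time and is no camera call.
- workorder.sign_off(): hands the job in, once; it reports no verdict.
The state is a dict: "clock": time; "joints": joint angles; "qd": joint speeds; "effort": joint torques, N m; "eef_pos": TCP position; "eef_rot": TCP orientation; "wrist_force": force on the tool from outside, world axes, zero at the start; "moment": the same for the moment, N m; "finger_gap": finger opening in mm.
Only numpy, scipy, OpenCV 4.12 (cv2) and the standard library are available. Lean on these libraries where they do the work, as an engineer would, in place of code of your own. Each camera call takes 0.05 s, during which the arm holds its last target.

## Working session

There is one attempt and no reset: what is moved stays moved. The work goes in short steps, Python scripts to look and compute and a tool call to move; the robot and the scene stay as the last step left them, time stands still between calls to the robot, and variables do not carry over. Pictures are saved under pics/ and viewed, and the job is handed in when it is done.

Besides the shell and the picture viewer there is one more tool, called after "Call:" by a JSON object that holds its "fn" and its "kwargs", one argument or row to a line. jog_arm: Moves the arm, as the interface text tells. Its arguments: {"type":"object","properties":{"deltas":{"type":"string"},"squeeze":{"type":"number"}},"required":["deltas"]}

```bash
mkdir -p pics
cat > h.py <<'E'
import numpy as np, cv2
from cell import manip, optics, workorder
def grab(n):
    s=manip.read_state(); p,d=optics.camera(n); return s,p,d
def save(n,p): cv2.imwrite('pics/'+n,cv2.cvtColor(p,cv2.COLOR_RGB2BGR))
E
python3 - <<'E'
from h import *
print(manip.read_state(), manip.tcp_to_tips)
for n in ['scene','top','wrist']:
    s,p,d=grab(n); save(n+'0.png',p); np.savez(n+'0.npz',p=p,d=d); print(n,optics.get_calibration(n))
E
```

```text
{'clock': 0.0, 'joints': array([ 1.12138834e+00,  3.00479708e-01,  1.52156208e+00,  2.19287941e-05,
        1.32068546e+00, -6.66060977e-02]), 'qd': array([ 0.00110078, -0.00044289,  0.00032763, -0.00073505, -0.0001687 ,
        0.00040484]), 'effort': array([-2.68998869e-03, -5.31814528e+01, -3.52724004e+01,  7.07170763e-02,
        2.43768393e-02, -1.83145171e-04]), 'eef_pos': array([205.33492829, 509.97933389, 218.8896338 ]), 'eef_rot': array([-3.14046199e+00, -9.67083935e-05,  2.75878527e+00]), 'wrist_force': array([0.2276427 , 0.94486162, 0.03906563]), 'moment': array([ 0.03022281, -0.06426239,  0.01788626]), 'finger_gap': 94.12493434127268} 14.0
scene {'intrinsics': array([[544.23888634,   0.        , 311.46734034],
       [  0.        , 544.23888634, 239.63990761],
       [  0.        ,   0.        ,   1.        ]]), 'R': array([[ 0.42569215,  0.90467583, -0.0186503 ],
       [ 0.60506025, -0.29991362, -0.73753231],
       [-0.67282114,  0.30267716, -0.67505426]]), 't': array([-208.90759475, -216.57876577, 1744.99134193])}
top {'intrinsics': array([[467.11842581,   0.        ,
[... 159 characters left out ...]
 0.00965401],
       [-0.99656738, -0.01438554, -0.08152617],
       [ 0.08165366, -0.00850858, -0.99662444]]), 't': array([  11.26867631,  465.2703646 , 1261.86351694])}
wrist {'intrinsics': array([[391.91920539,   0.        , 322.32159647],
       [  0.        , 391.91920539, 238.94620085],
       [  0.        ,   0.        ,   1.        ]]), 'hand_eye': array([[ 1.25899399e-03, -9.57002360e-01, -2.90077399e-01,
         8.37470685e+01],
       [ 9.99998862e-01,  1.44583549e-03, -4.29800519e-04,
         7.24819520e-01],
       [ 8.30724310e-04, -2.90076528e-01,  9.57003092e-01,
        -1.65683722e+02],
       [ 0.00000000e+00,  0.00000000e+00,  0.00000000e+00,
         1.00000000e+00]])}
```

View pics/top0.png

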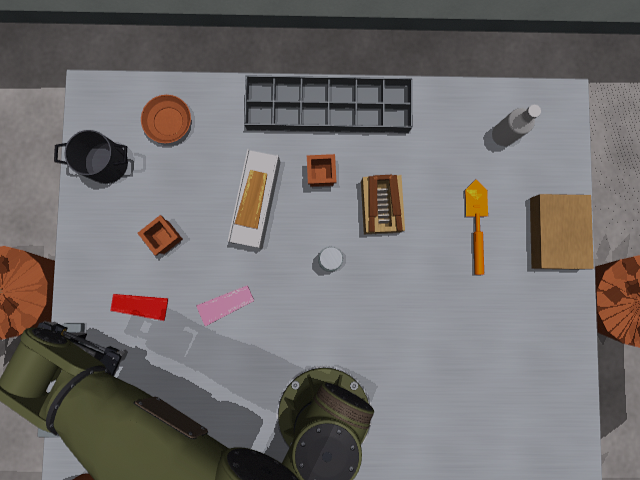

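View pics/scene0.png

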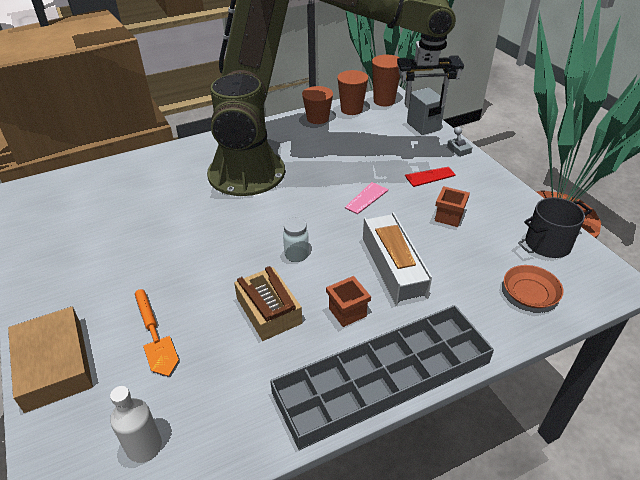

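View pics/wrist0.png

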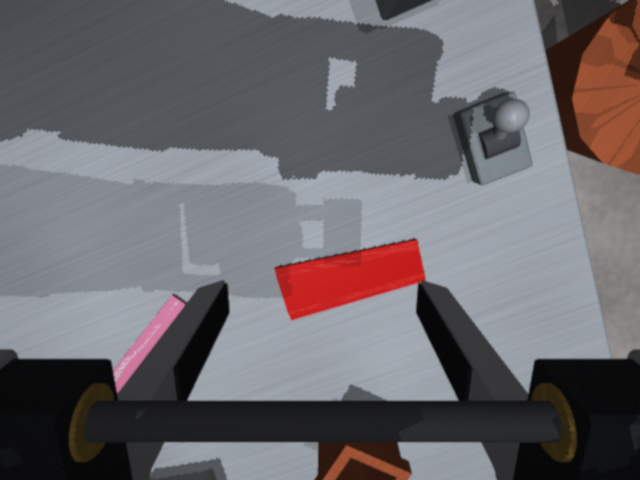

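Three wedge-shaped plates show in the top view: wooden on the white riser (251,199), red (139,306) and pink (226,304). The wooden one on the riser fits the description. I'll confirm it with an enlarged crop.

Run:
```python
from h import *
p=np.load('top0.npz')['p']
a=cv2.resize(p[140:260,215:290],None,fx=5,fy=5,interpolation=cv2.INTER_CUBIC)
b=cv2.resize(p[165:245,350:415],None,fx=6,fy=6,interpolation=cv2.INTER_CUBIC)
H=max(a.shape[0],b.shape[0]);o=np.zeros((H,a.shape[1]+b.shape[1],3),np.uint8);o[:a.shape[0],:a.shape[1]]=a;o[:b.shape[0],a.shape[1]:]=b
print(o.shape);save('crop0.png',o)
```

```text
(600, 765, 3)
```

View pics/crop0.png

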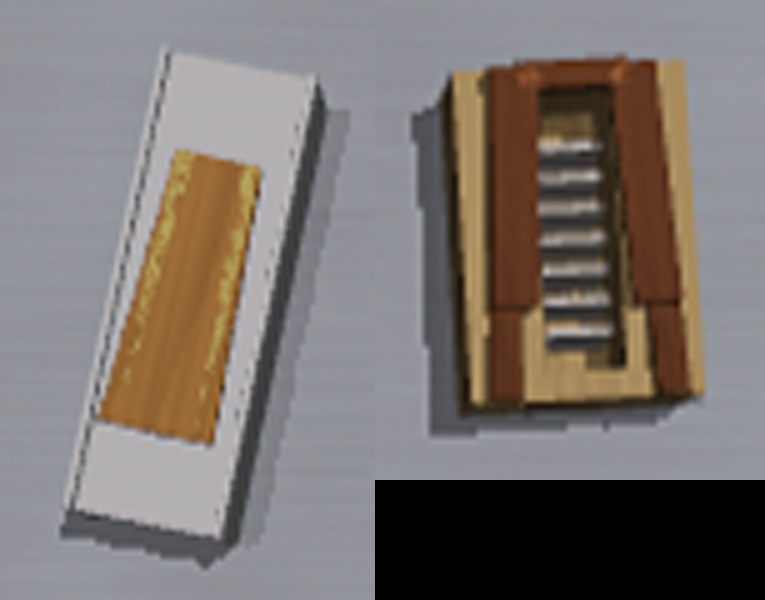

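The crop shows the wooden plate on the white riser, wide end (crop ~(155,430)) toward the robot, confirmed as the lid. The box has lips and stop at its far end. Now I'll measure.

```bash
cat >> h.py <<'E'
def ray(cal,uv,z,s=None):
    K=cal['intrinsics'];R,t=cal.get('R'),cal.get('t')
    uv=np.atleast_2d(uv).astype(float)
    c=np.c_[uv,np.ones(len(uv))]@np.linalg.inv(K).T
    if R is None:
        from scipy.spatial.transform import Rotation as Ro
        H=cal['hand_eye'];Rt=Ro.from_euler('xyz',s['eef_rot']).as_matrix()
        o=Rt@H[:3,3]+s['eef_pos'];dd=c@(Rt@H[:3,:3]).T
    else:
        o=-R.T@t;dd=c@R
    return o+dd*((z-o[2])/dd[:,2])[:,None]
def pts(cal,d,mask,s=None):
    v,u=np.nonzero(mask&(d>0));K=cal['intrinsics'];z=d[v,u]
    c=np.c_[(u-K[0,2])/K[0,0]*z,(v-K[1,2])/K[1,1]*z,z]
    if cal.get('R') is None:
        from scipy.spatial.transform import Rotation as Ro
        H=cal['hand_eye'];Rt=Ro.from_euler('xyz',s['eef_rot']).as_matrix()
        return (c@H[:3,:3].T+H[:3,3])@Rt.T+s['eef_pos']
    return (c-cal['t'])@cal['R']
def big(mask,roi):
    m=np.zeros(mask.shape,np.uint8);y0,y1,x0,x1=roi;m[y0:y1,x0:x1]=mask[y0:y1,x0:x1]
    cs,_=cv2.findContours(m,cv2.RETR_EXTERNAL,cv2.CHAIN_APPROX_NONE)
    return max(cs,key=cv2.contourArea)
E
python3 - <<'E'
from h import *
for n,roi,broi in [('top',(140,260,215,290),(165,245,350,415)),('scene',(210,305,350,435),(262,345,228,305))]:
    f=np.load(n+'0.npz');p,d=f['p'],f['d'];cal=optics.get_calibration(n)
    h=cv2.cvtColor(p,cv2.COLOR_RGB2HSV)
    wood=((h[...,1]>100)&(h[...,0]<28)&(h[...,2]>60))
    c=big(wood,roi);r=cv2.minAreaRect(c);q=cv2.approxPolyDP(c,5,True)[:,0]
    print(n,'lid px',q.tolist());w=ray(cal,q,75);print(np.round(w,1).tolist())
    m=np.zeros(p.shape[:2],bool)
    m[roi[0]:roi[1],roi[2]:roi[3]]=1
    P=pts(cal,d,wood&m);print('lid z',np.median(P[:,2]),P[:,2].min(),P[:,2].max(),'c',P.mean(0))
    P=pts(cal,d,m);
    for lo,hi in [(65,73),(74,85)]:
        k=(P[:,2]>lo)&(P[:,2]<hi);print(lo,k.sum(),np.round(cv2.boxPoints(cv2.minAreaRect(P[k,:2].astype(np.float32))),1).tolist(),P[k,2].mean())
    k=P[:,2]>60;print('riser rect',np.round(cv2.boxPoints(cv2.minAreaRect(P[k,:2].astype(np.float32))),1).tolist())
    m[:]=0;m[broi[0]:broi[1],broi[2]:broi[3]]=1
    P=pts(cal,d,m);print(np.histogram(P[:,2],bins=np.arange(-4,92,4)))
    k=P[:,2]>50;print('box>50',np.round(cv2.boxPoints(cv2.minAreaRect(P[k,:2].astype(np.float32))),1).tolist())
    k=P[:,2]>66;print('guides',np.round(cv2.boxPoints(cv2.minAreaRect(P[k,:2].astype(np.float32))),1).tolist())
E
```

```text
top lid px [[250, 170], [235, 223], [256, 228], [266, 174]]
[[647.3, 205.3, 75.0], [505.3, 240.9, 75.0], [492.9, 185.6, 75.0], [637.2, 162.7, 75.0]]
lid z 75.3803665573824 68.73865493644607 85.17163464539512 c [567.61927049 198.90555171  75.48037908]
65 1456 [[442.1000061035156, 176.3000030517578], [688.5, 131.10000610351562], [703.2000122070312, 211.60000610351562], [456.8999938964844, 256.79998779296875]] 70.18274180204516
74 1271 [[442.5, 176.39999389648438], [687.2999877929688, 131.1999969482422], [702.7999877929688, 215.10000610351562], [458.0, 260.29998779296875]] 76.91115875979787
riser rect [[442.1000061035156, 176.39999389648438], [688.4000244140625, 130.89999389648438], [703.9000244140625, 214.89999389648438], [457.6000061035156, 260.3999938964844]]
(array([1076, 1347,  313,   77,   62,   45,   54,   54,   58,   57,   62,
         71,   95,   44,   54,  274,  361,  104,  215,  446,  169,    5,
          0]), array([-4,  0,  4,  8, 12, 16, 20, 24, 28, 32, 36, 40, 44, 48, 52, 56, 60,
       64, 68, 72, 76, 80, 84, 88]))
box>50 [[487.5, -103.30000305175781], [494.2000122070312
[... 866 characters left out ...]
56.0], [692.2000122070312, 3.5], [731.5, 210.3000030517578], [454.79998779296875, 262.79998779296875]]
(array([1313, 1749,  216,   67,   67,   68,   89,   58,  119,  119,  164,
        166,  151,  113,  108,  322,  401,  140,  196,  562,  126,    0,
          0]), array([-4,  0,  4,  8, 12, 16, 20, 24, 28, 32, 36, 40, 44, 48, 52, 56, 60,
       64, 68, 72, 76, 80, 84, 88]))
box>50 [[484.70001220703125, -102.80000305175781], [491.3999938964844, -209.1999969482422], [649.0999755859375, -199.1999969482422], [642.2999877929688, -92.80000305175781]]
guides [[490.5, -110.9000015258789], [491.8999938964844, -200.89999389648438], [646.9000244140625, -198.60000610351562], [645.5, -108.5999984741211]]
```

```bash
cat >> h.py <<'E'
def delta(c,t):
    """c,t: x,y,z,yaw (tool down)"""
    dx,dy=t[0]-c[0],t[1]-c[1];cy,sy=np.cos(c[3]),np.sin(c[3])
    tw=-(t[3]-c[3]);tw=(tw+np.pi)%(2*np.pi)-np.pi
    return [round(v,3) for v in (cy*dx+sy*dy, sy*dx-cy*dy, -(t[2]-c[2]), tw)]
RO=np.array([449.5,218.4]);RY=-0.1826   # riser edge, yaw
BO=np.array([490.5,-155.5]);BY=0.064    # way_front, yaw
def loc(o,yaw,xy): 
    return np.asarray(o)+np.array([[np.cos(yaw),-np.sin(yaw)],[np.sin(yaw),np.cos(yaw)]])@np.asarray(xy,float)
def inv(o,yaw,w):
    return np.array([[np.cos(yaw),np.sin(yaw)],[-np.sin(yaw),np.cos(yaw)]])@(np.asarray(w)[:2]-o)
E
python3 - <<'E'
from h import *
c=[205.432,510.183,219.446,2.7588]
w=loc(RO,RY,[218,.9]);print(w,delta(c,[*w,170,np.pi+RY]))
for n,u in [('jar',(330,258)),('pot',(321,158)),('pot2',(160,235)),('trow',(478,210))]: print(n,ray(optics.get_calibration('top'),u,{'jar':105,'trow':10}.get(n,74)))
E
```

```text
[664.03915451 179.69908033] [np.float64(-548.855), np.float64(-135.27), 49.446, -0.2]
jar [[415.5289277   -8.64073112 105.        ]]
pot [[682.97062368  17.50332002  74.        ]]
pot2 [[470.92317831 436.209316    74.        ]]
trow [[ 559.48107846 -422.36527944   10.        ]]
```

Call:
{"fn": "jog_arm", "kwargs": {
  "deltas": "-55 -13.5 5 -0.02 94; -110 -27 10 -0.04 90; -165 -40.5 15 -0.06 70; -220 -54 20 -0.08 50; -275 -67.5 25 -0.1 30; -330 -81 30 -0.12 20; -385 -94.5 35 -0.14 20; -440 -108 40 -0.16 20; -495 -121.5 45 -0.18 20; -549 -135.3 49.4 -0.2 20",
  "squeeze": 20
}}

```text
clock: 1.4
eef_pos: [665.4, 178.3, 169.5]
eef_rot: [-3.141, -0.0, 2.959]
wrist_force: [0.8, 0.5, -1.1]
finger_gap: 20.6
```

Run:
```python
from h import *
s,p,d=grab('wrist');print(s['clock'],s['eef_pos'],s['eef_rot'],s['finger_gap'],s['joints']);save('w1.png',p);np.savez('w1.npz',p=p,d=d,pos=s['eef_pos'],rot=s['eef_rot'])
```

```text
1.4 [665.393314   178.2894444  169.51633574] [-3.14138317e+00 -4.90804046e-04  2.95940368e+00] 20.556900091283165 [ 2.08642987e-01  6.54802120e-01  1.12185718e+00 -6.85667991e-06
  1.36546695e+00 -1.17996302e+00]
```

View pics/w1.png

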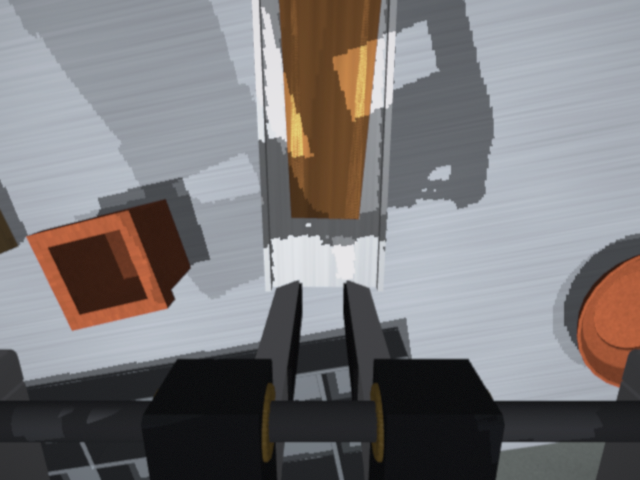

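The view looks back toward the robot. The lid's lead edge is at row ~218 (cols 290–360), and the fingers are just beyond it in line with the riser. I'll check the gap from this view.

Run:
```python
from h import *
f=np.load('w1.npz');s=dict(eef_pos=f['pos'],eef_rot=f['rot']);cal=optics.get_calibration('wrist')
for q,z in [((290,218),75),((360,218),75),((264,285),78),((385,285),78),((285,0),75),((381,0),75),((300,282),155),((345,282),155)]:
    w=ray(cal,q,z,s)[0];print(q,w.round(1),inv(RO,RY,w).round(1))
print('tcp',inv(RO,RY,f['pos']))
```

```text
(290, 218) [642.  160.5  75. ] [199.8 -22. ]
(360, 218) [650.6 207.5  75. ] [199.7  25.8]
(264, 285) [686.  132.7  78. ] [248.1 -41.3]
(385, 285) [701.4 217.3  78. ] [247.9  44.7]
(285, 0) [512.9 184.3  75. ] [ 68.5 -22. ]
(381, 0) [523.  239.6  75. ] [68.5 34.2]
(300, 282) [656.9 169.  155. ] [212.9 -10.9]
(345, 282) [660.9 191.  155. ] [212.9  11.5]
tcp [219.58761794  -0.24030287]
```

Call:
{"fn": "jog_arm", "kwargs": {
  "deltas": "0 0.8 25 0 20; 0 0.8 50 0 20; 0 0.8 70 0 20; 0 0.8 80 0 20; 0 0.8 83.5 0 20; 0 0.8 83.5 0 20; 4 0.8 83.5 0 20; 8 0.8 83.5 0 20; 12 0.8 83.5 0 20; 16 0.8 83.5 0 20"
}}

```text
clock: 2.7
eef_pos: [648.4, 183.4, 86.8]
eef_rot: [3.141, 0.001, 2.959]
wrist_force: [1.2, -0.1, 0.4]
finger_gap: 20.1
```

Run:
```python
from h import *
s,p,d=grab('wrist');print(s['clock'],s['eef_pos'],inv(RO,RY,s['eef_pos']),s['wrist_force'],s['finger_gap']);save('w2.png',p)
```

```text
2.7 [648.43162909 183.4043428   86.83191885] [201.97912405   1.70953899] [ 1.186447   -0.14509415  0.35851656] 20.14638428976187
```

View pics/w2.png

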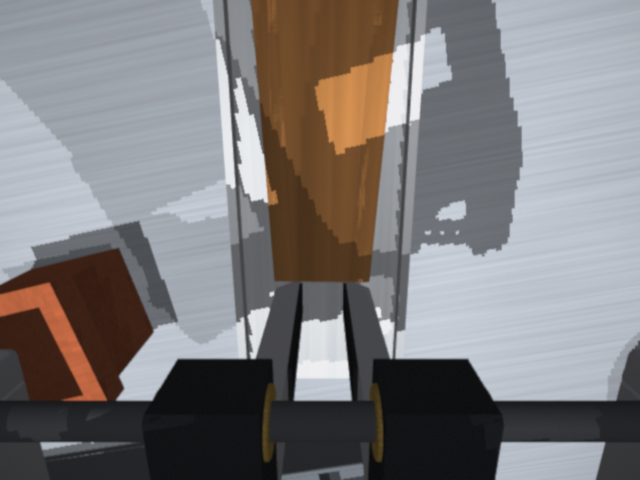

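The fingers meet the middle of the lead edge (row ~282, cols 275–372). I'll lower 1 mm and push.

Call:
{"fn": "jog_arm", "kwargs": {
  "deltas": "0 0 1 0 20; 9 0 1 0 20; 18 0 1 0 20; 27 0 1 0 20; 36 0 1 0 20; 45 0 1 0 20; 54 0 1 0 20; 63 0 1 0 20; 71 0 1 0 20; 77 0 1 0 20"
}}

```text
clock: 4.0
eef_pos: [572.4, 197.4, 85.6]
eef_rot: [3.142, 0.0, 2.959]
wrist_force: [0.6, -0.3, -0.1]
finger_gap: 20.1
```

Run:
```python
from h import *
s,p,d=grab('wrist');print(s['clock'],s['eef_pos'],inv(RO,RY,s['eef_pos']),s['wrist_force'],s['finger_gap']);save('w3.png',p)
s,p,d=grab('top');save('t3.png',p)
```

```text
4.0 [572.40702144 197.40840664  85.61335744] [124.67547842   1.67570644] [ 0.60603655 -0.28037384 -0.12524025] 20.062243204430764
```

View pics/w3.png

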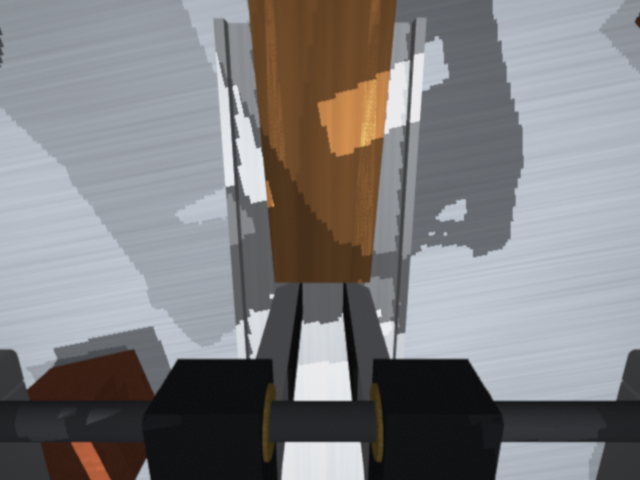

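View pics/t3.png

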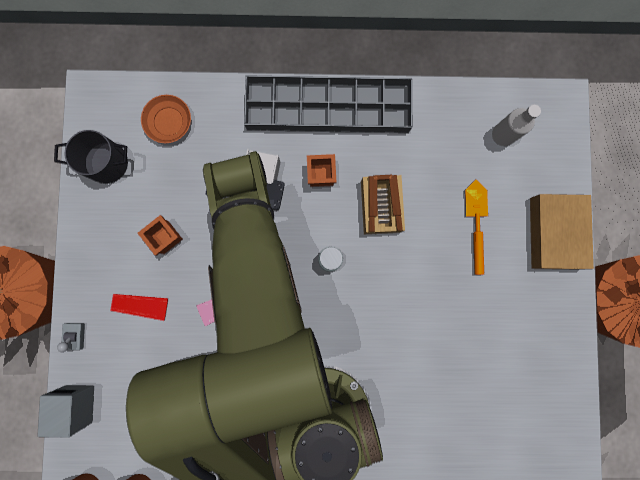

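Call:
{"fn": "jog_arm", "kwargs": {
  "deltas": "6 0 0 0 20; 12 0 0 0 20; 17 0 0 0 20; 20 0 0 0 20; 22 0 0 0 20; 22 0 0 0 20; 14 0 0 0 20; 14 0 -30 0 20; 14 0 -60 0 20; 14 0 -84 0 20"
}}

```text
clock: 5.35
eef_pos: [559.7, 199.7, 170.7]
eef_rot: [3.141, 0.001, 2.959]
wrist_force: [-1.0, -1.1, 0.7]
finger_gap: 19.8
```

Run:
```python
from h import *
s,p,d=grab('wrist');print(s['clock'],s['eef_pos'],s['eef_rot'],inv(RO,RY,s['eef_pos']),s['wrist_force'],s['finger_gap']);save('w4.png',p);np.savez('w4.npz',p=p,d=d,pos=s['eef_pos'],rot=s['eef_rot'])
s,p,d=grab('scene');save('s4.png',p)
```

```text
5.35 [559.68545942 199.72228219 170.74920762] [3.14130485e+00 5.94620987e-04 2.95857032e+00] [111.74524413   1.64104379] [-1.00967513 -1.06896599  0.72934683] 19.832047932186526
```

View pics/w4.png

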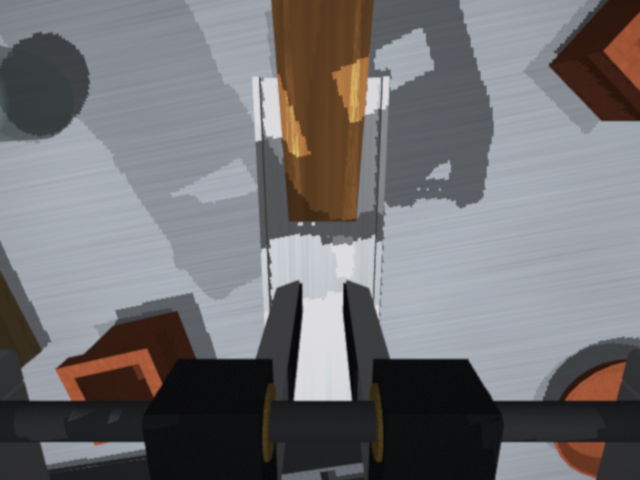

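View pics/s4.png

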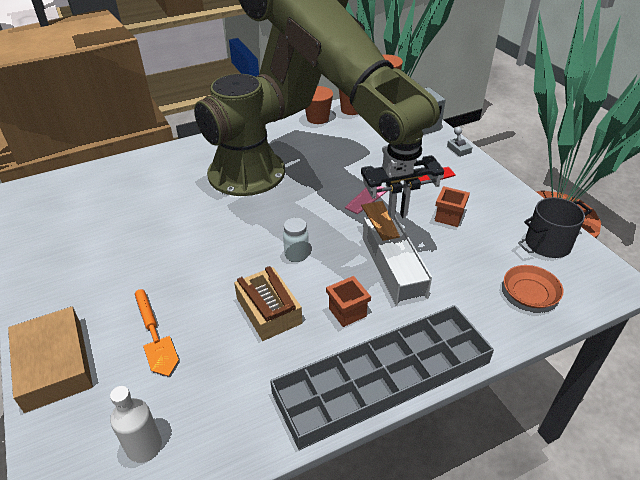

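The lid overhangs the riser's near edge (wrist row ~77), lead edge at row 221, flat and centred. I'll measure it.

Run:
```python
from h import *
f=np.load('w4.npz');s=dict(eef_pos=f['pos'],eef_rot=f['rot']);cal=optics.get_calibration('wrist')
for q,z in [((288.5,221),75),((357,221),75),((252,77),78),((390,77),78),((274,5),75),((375,5),75)]:
    w=ray(cal,q,z,s)[0];print(q,w.round(1),inv(RO,RY,w).round(1))
w=loc(RO,RY,[-17,2]);c=[*loc(RO,RY,[103+8-.5,1.7]),170,np.pi+RY]
print(delta(c,[*w,170,np.pi+RY]))
```

```text
(288.5, 221) [538.6 180.4  75. ] [ 94.5 -21.2]
(357, 221) [547.1 226.7  75. ] [94.5 25.9]
(252, 77) [444.9 177.4  78. ] [  2.9 -41.1]
(390, 77) [460.1 260.5  78. ] [ 2.8 43.4]
(274, 5) [408.4 198.9  75. ] [-36.9 -26.6]
(375, 5) [419.2 257.5  75. ] [-36.9  33. ]
[np.float64(127.5), np.float64(0.3), 0, 0.0]
```

Call:
{"fn": "jog_arm", "kwargs": {
  "deltas": "25 0.8 0 0 94; 55 0.8 0 0 94; 85 0.8 0 0 94; 110 0.8 0 0 94; 126 0.8 0 0 94; 126 0.8 0 0 94; 126 0.8 20 0 94; 126 0.8 40 0 94; 126 0.8 50 0 94; 126 0.8 50 0 94"
}}

```text
clock: 6.7
eef_pos: [435.6, 223.4, 119.1]
eef_rot: [-3.141, -0.001, 2.958]
wrist_force: [0.1, -0.3, 0.5]
finger_gap: 94.1
```

Run:
```python
from h import *
s,p,d=grab('wrist');print(s['clock'],s['eef_pos'],s['eef_rot'],inv(RO,RY,s['eef_pos']),s['wrist_force'],s['finger_gap']);save('w5.png',p)
```

```text
6.7 [435.57691501 223.36371822 119.11317689] [-3.14101949e+00 -7.99188817e-04  2.95848404e+00] [-14.59295868   2.3529452 ] [ 0.07001791 -0.33690255  0.47201385] 94.12963220688502
```

View pics/w5.png

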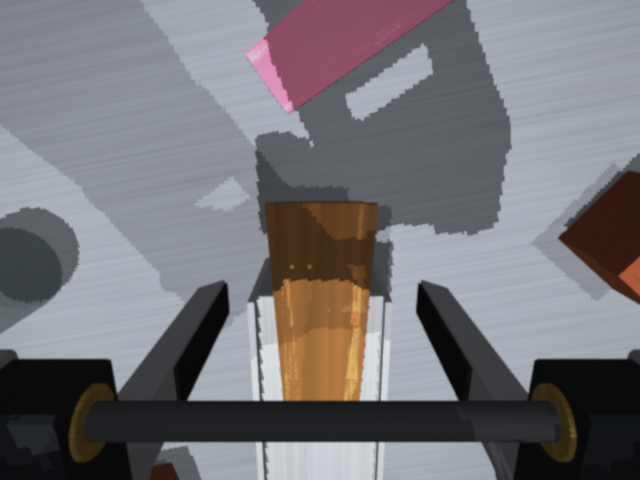

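The lid (cols 266–377, tail row 203) is centred between the open fingers (229–417). I'll descend and grip.

Call:
{"fn": "jog_arm", "kwargs": {
  "deltas": "0 0 15 0 94; 0 0 30 0 94; 0 0 42 0 94; 0 0 49 0 94; 0 0 51.5 0 94; 0 0 51.5 0 94; 0 0 51.5 0 75; 0 0 51.5 0 62; 0 0 51.5 0 50; 0 0 51.5 0 50",
  "squeeze": 45
}}

```text
clock: 8.0
eef_pos: [435.4, 223.5, 68.1]
eef_rot: [3.142, 0.0, 2.959]
wrist_force: [0.1, -0.1, 0.0]
finger_gap: 57.7
```

Run:
```python
from h import *
s,p,d=grab('wrist');print(s['clock'],s['eef_pos'],s['eef_rot'],inv(RO,RY,s['eef_pos']),s['wrist_force'],s['finger_gap']);save('w6.png',p)
```

```text
8.0 [435.35902313 223.54080324  68.12609772] [3.14153496e+00 1.16078205e-04 2.95875949e+00] [-14.83938442   2.48751984] [ 0.12831858 -0.10862617  0.04516596] 57.66853349272188
```

View pics/w6.png

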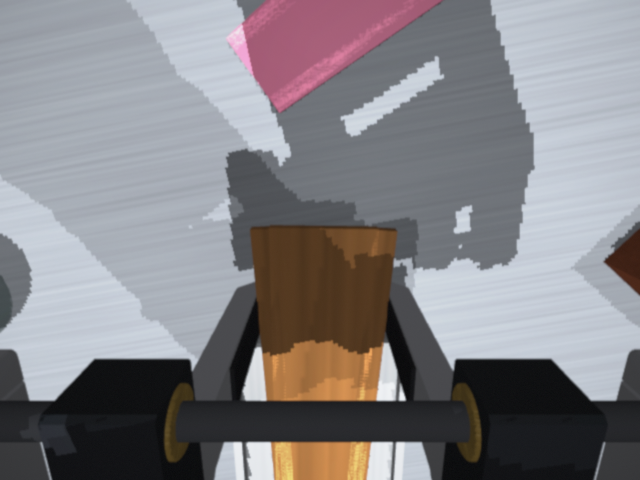

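The gap of 57.7 mm matches the lid's width ~41 mm from the tail, so it's held. Lifting.

Call:
{"fn": "jog_arm", "kwargs": {
  "deltas": "0 0 -2 0 50; 0 0 -6 0 50; 0 0 -12 0 50; 0 0 -20 0 50; 0 0 -30 0 50; 0 0 -40 0 50; 0 0 -50 0 50; 0 0 -60 0 50; 0 0 -68 0 50; 0 0 -72 0 50",
  "squeeze": 55
}}

```text
clock: 9.3
eef_pos: [435.4, 223.6, 140.6]
eef_rot: [3.141, 0.0, 2.959]
wrist_force: [-0.2, 0.5, -0.1]
finger_gap: 56.5
```

Run:
```python
from h import *
s,p,d=grab('wrist');print(s['clock'],s['eef_pos'],s['eef_rot'],s['wrist_force'],s['finger_gap']);save('w7.png',p);np.savez('w7.npz',p=p,d=d,pos=s['eef_pos'],rot=s['eef_rot'])
s,p,d=grab('scene');save('s7.png',p[120:320,250:500].repeat(3,0).repeat(3,1))
```

```text
9.3 [435.42951949 223.590813   140.57848459] [3.14131952e+00 3.78322229e-04 2.95875811e+00] [-0.23124243  0.48660094 -0.14396463] 56.52025298925822
```

View pics/w7.png

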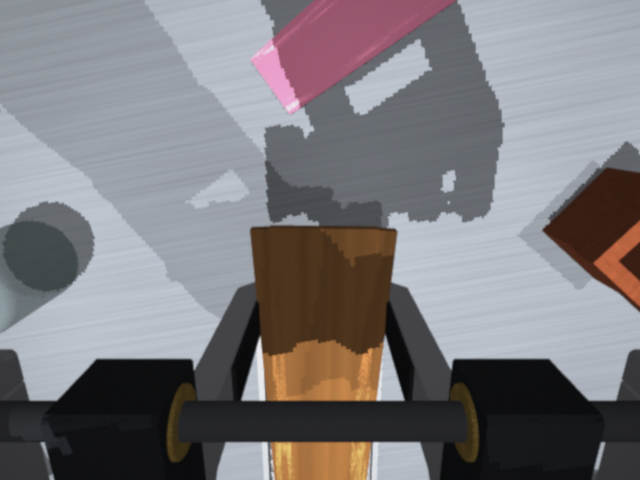

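View pics/s7.png

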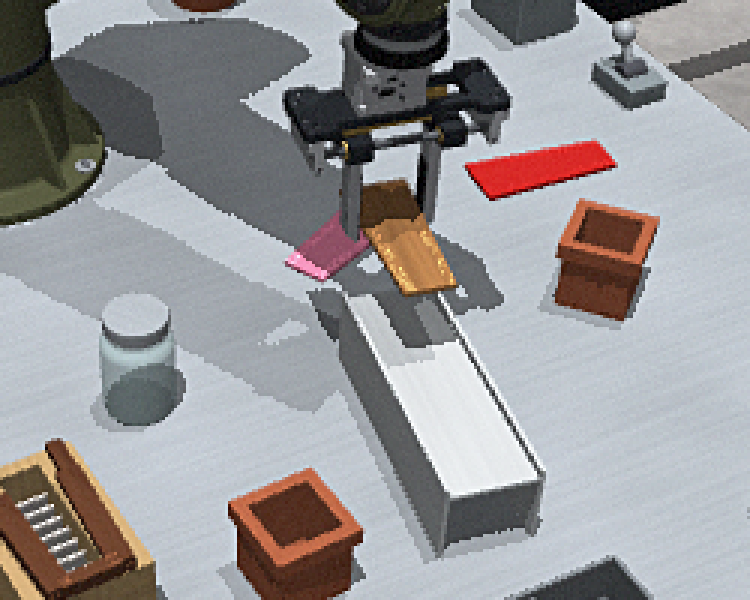

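The lid is held clear of the riser; tail is still at row 227, cols 251–397. I'll check pitch and yaw in hand.

```bash
cat > lidm.py <<'E'
from h import *
def lidpose(f):
    s=dict(eef_pos=f['pos'],eef_rot=f['rot']);cal=optics.get_calibration('wrist');p,d=f['p'],f['d']
    h=cv2.cvtColor(p,cv2.COLOR_RGB2HSV);m=(h[...,1]>100)&(h[...,0]<28)&(h[...,2]>40)
    roi=np.zeros_like(m);roi[232:395,255:392]=1;roi[400:445]=0
    P=pts(cal,d,m&roi,s);T=P-s['eef_pos'];yaw=f['rot'][2]
    # local tool coords
    X=T[:,0]*np.cos(yaw)+T[:,1]*np.sin(yaw);Y=T[:,0]*np.sin(yaw)-T[:,1]*np.cos(yaw)
    A=np.c_[X,Y,np.ones(len(X))];c=np.linalg.lstsq(A,T[:,2],rcond=None)[0]
    print('lid top z rel tcp: dz/dx(tool) %.4f dz/dy %.4f z0 %.2f'%tuple(c))
    # edges and tail by row
    g=(m&(np.arange(480)[:,None]>215))
    rows=list(range(235,280,5))+list(range(330,395,5));mid=[]
    for r in rows:
        k=np.nonzero(g[r,235:410])[0]+235;mid.append([(k.min()+k.max())/2,r])
    cols=range(265,385,10);tail=[[u,np.nonzero(g[:,u])[0].min()-.5] for u in cols]
    zt=s['eef_pos'][2]+c[2]
    def tool(q):
        w=ray(cal,q,zt,s)-s['eef_pos'];return np.c_[w[:,0]*np.cos(yaw)+w[:,1]*np.sin(yaw),w[:,0]*np.sin(yaw)-w[:,1]*np.cos(yaw)]
    M=tool(mid);b=np.polyfit(M[:,0],M[:,1],1);t=tool(tail)
    print('mid line tool y = %.4f x + %.2f ; tail x %.2f slope %.4f'%(b[0],b[1],t[:,0].mean(),np.polyfit(t[:,1],t[:,0],1)[0]))
E
python3 - <<'E'
from lidm import *
lidpose(np.load('pics/../w7.npz'))
E
```

```text
lid top z rel tcp: dz/dx(tool) 0.0036 dz/dy -0.0008 z0 7.33
mid line tool y = 0.0109 x + 0.44 ; tail x 41.06 slope 0.0054
```

Run:
```python
from h import *
c=[435.4,223.6,140.6,2.9588]
print(loc(BO,BY,[-40,0]),delta(c,[*loc(BO,BY,[-40,0]),190,np.pi+BY]))
p=np.load('top0.npz')['p'];cal=optics.get_calibration('top')
h=cv2.cvtColor(p,cv2.COLOR_RGB2HSV)
br=(h[...,2]<140)&(h[...,1]>130)&((h[...,0]<11))
save('br.png',(np.dstack([br]*3)*255).astype(np.uint8)[165:245,350:415].repeat(6,0).repeat(6,1))
L=[];R=[]
for r in range(186,214):
    k=np.nonzero(br[r,350:415])[0]+350
    g=np.nonzero(np.diff(k)>5)[0]
    if len(g)>=1: L.append([k[g[0]]+.5,r]);R.append([k[g[-1]+1]-.5,r])
wl,wr=ray(cal,L,74),ray(cal,R,74)
for w in(wl,wr): print(np.polyfit(w[:,0],w[:,1],1),w[0],w[-1])
a=np.polyfit(wl[:,0],wl[:,1],1);b=np.polyfit(wr[:,0],wr[:,1],1);print('axis',(a+b)/2,'y at 490.5',np.polyval((a+b)/2,490.5),'half taper',(a-b)/2)
```

```text
[ 450.58189204 -158.05825273] [np.float64(-84.305), np.float64(-372.54), -49.4, -0.247]
[ 1.33279601e-02 -1.37734597e+02] [ 609.74171602 -130.71360454   74.        ] [ 537.52483225 -130.98056184   74.        ]
[ 1.27339634e-01 -2.43424649e+02] [ 610.28024421 -165.24363051   74.        ] [ 538.16040649 -173.27955501   74.        ]
axis [ 7.03337968e-02 -1.90579623e+02] y at 490.5 -156.08089601630775 half taper [-0.05700584 52.84502591]
```

View pics/br.png

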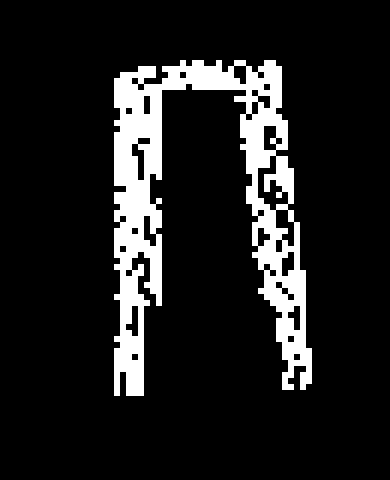

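The brown mask shows both guides/lips and the stop; its symmetry line gives yaw ≈0.067–0.07 and front middle ≈(490.5,-156), in agreement with the depth outline. I'll carry the lid over.

Call:
{"fn": "jog_arm", "kwargs": {
  "deltas": "-2 -8 -15 -0.01 50; -8 -35 -35 -0.03 50; -18 -78 -48 -0.05 50; -29 -128 -50 -0.08 50; -41 -180 -50 -0.115 50; -53 -232 -50 -0.15 50; -64 -284 -50 -0.185 50; -74 -328 -50 -0.215 50; -81 -360 -50 -0.24 50; -84.3 -372.5 -50 -0.25 50"
}}

```text
clock: 10.65
eef_pos: [450.2, -159.7, 190.6]
eef_rot: [-3.141, 0.0, -3.076]
wrist_force: [1.1, -0.2, -1.2]
finger_gap: 56.7
```

Call:
{"fn": "jog_arm", "kwargs": {
  "deltas": "0 0 0 0 50; 0 0 0 0 50; 0 0 0 0 50; 0 0 0 0 50; 0 0 0 0 50; 0 0 0 0 50; 0 0 0 0 50; 0 0 0 0 50; 0 0 0 0 50; 0 0 0 0 50"
}}

```text
clock: 11.9
eef_pos: [450.5, -158.1, 190.0]
eef_rot: [3.142, 0.0, -3.074]
wrist_force: [1.1, -0.3, -0.8]
finger_gap: 56.4
```

Run:
```python
from lidm import *
s,p,d=grab('wrist');print(s['clock'],s['eef_pos'],s['eef_rot'],s['wrist_force'],s['finger_gap'],s['joints']);save('w8.png',p);np.savez('w8.npz',p=p,d=d,pos=s['eef_pos'],rot=s['eef_rot'])
lidpose(np.load('w8.npz'))
```

```text
11.9 [ 450.50759665 -158.0781225   190.04720801] [ 3.14158500e+00  1.08206250e-05 -3.07441357e+00] [ 1.12108335 -0.33103675 -0.83263164] 56.40567509096049 [-4.14207528e-01  1.66163579e-01  1.75711483e+00  1.25655648e-05
  1.21830820e+00 -2.05218728e+00]
lid top z rel tcp: dz/dx(tool) 0.0811 dz/dy -0.0188 z0 6.89
mid line tool y = 0.0069 x + 0.17 ; tail x 40.89 slope 0.0055
```

View pics/w8.png

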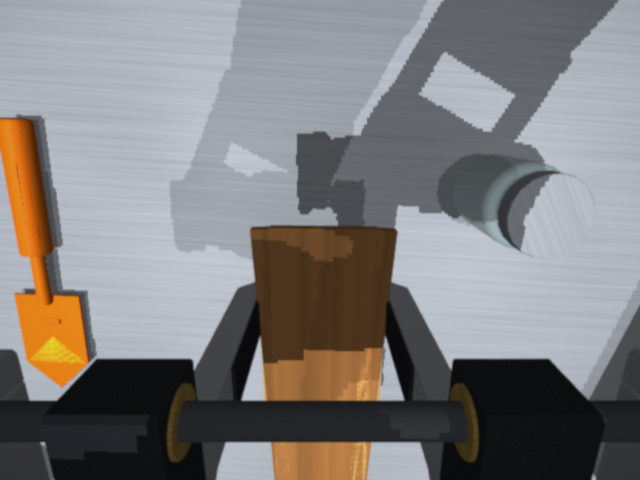

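```bash
sed -i "s/T=P-s\['eef_pos'\];yaw/T=P-s['eef_pos'];T=T[abs(T[:,2]-7)<15];yaw/" lidm.py
python3 - <<'E'
from lidm import *
lidpose(np.load('w8.npz'))
BO=np.array([490.5,-156.]);BY=.068
print(inv(BO,BY,[450.5,-158.1]))
for x in(-125,): print(delta([450.5,-158.1,190,2*np.pi-3.0744],[*loc(BO,BY,[x,0]),61,np.pi+BY-.007]))
E
```

```text
lid top z rel tcp: dz/dx(tool) 0.0043 dz/dy -0.0013 z0 7.31
mid line tool y = 0.0069 x + 0.17 ; tail x 41.01 slope 0.0055
[-40.0502456   0.6227576]
[np.float64(84.949), np.float64(-0.691), 129, 0.006]
```

Call:
{"fn": "jog_arm", "kwargs": {
  "deltas": "20 -0.5 0 0 50; 50 -0.5 5 -0.004 50; 75 -0.5 25 -0.008 50; 85 -0.5 50 -0.008 50; 85 -0.5 78 -0.008 50; 85 -0.5 100 -0.008 50; 85 -0.5 118 -0.008 50; 85 -0.5 127 -0.008 50; 85 -0.5 130 -0.008 50; 85 -0.5 130 -0.008 50"
}}

```text
clock: 13.2
eef_pos: [366.0, -164.4, 60.4]
eef_rot: [-3.141, 0.0, -3.066]
wrist_force: [0.3, -0.1, -0.6]
finger_gap: 56.8
```

Run:
```python
from lidm import *
s,p,d=grab('scene');print(s['clock'],s['eef_pos'],s['eef_rot'],s['wrist_force'],s['finger_gap']);np.savez('s9.npz',p=p,d=d)
save('s9.png',cv2.resize(p[200:350,190:360],None,fx=4,fy=4,interpolation=cv2.INTER_CUBIC))
s,p,d=grab('top');save('t9.png',cv2.resize(p[160:280,320:440],None,fx=5,fy=5,interpolation=cv2.INTER_CUBIC))
```

```text
13.2 [ 365.96365547 -164.38553157   60.41062755] [-3.14127937e+00  4.67314110e-04 -3.06632674e+00] [ 0.26014544 -0.06933731 -0.58668385] 56.764343752946814
```

View pics/s9.png

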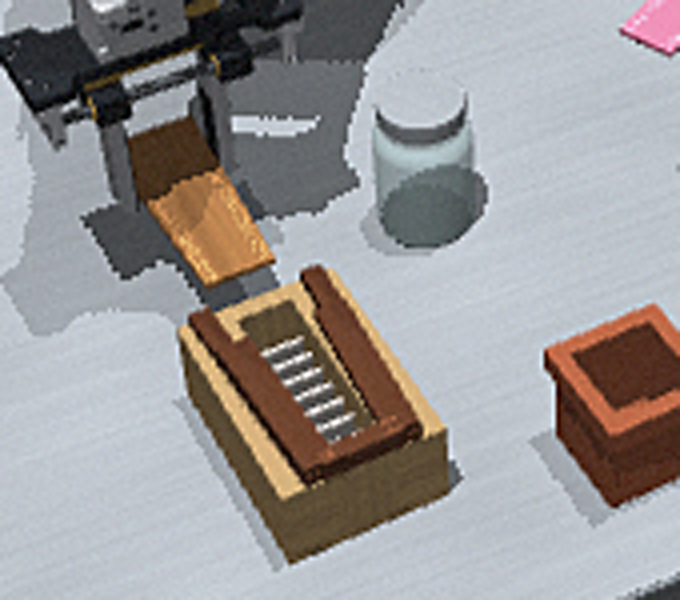

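View pics/t9.png

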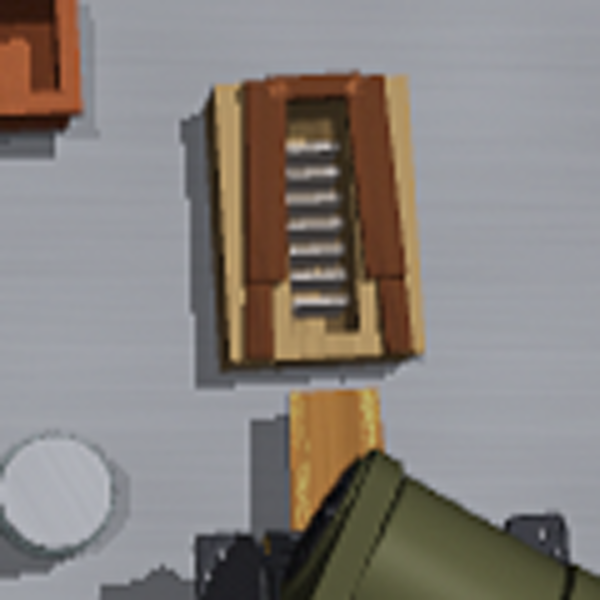

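The lid lead faces the opening, level. In the top crop the lid middle (col ~336) lies slightly right of the ways' middle (~329). I'll quantify it in both views.

Run:
```python
from lidm import *
BO=np.array([490.5,-156.]);BY=.068
ct=optics.get_calibration('top');cs=optics.get_calibration('scene')
T=lambda u,v:(320+u/5-.4,160+v/5-.4)
S=lambda u,v:(190+u/4-.4,200+v/4-.4)
def sh(n,c,q,z): w=ray(c,q,z)[0];print(n,w.round(1),inv(BO,BY,w).round(1))
sh('T lead L',ct,T(290,391),66.5);sh('T lead R',ct,T(382,391),66.5)
sh('T lid L far',ct,T(291,530),66.5)
sh('T gl',ct,T(272,358),68);sh('T gr',ct,T(383,353),68)
sh('T lipL0',ct,T(284,281),74);sh('T lipR0',ct,T(365,277),74)
sh('T lipL1',ct,T(287,100),74);sh('T lipR1',ct,T(346,100),74)
sh('S lead L',cs,S(274,262),66.5);sh('S lead R',cs,S(211,283),66.5)
sh('S gl front inner',cs,S(303,278),68);sh('S gr front inner',cs,S(215,313),68)
sh('S box corner R',cs,S(181,327),60);sh('S box corner L',cs,S(328,270),60)
```

```text
T lead L [ 472.5 -135.1   66.5] [-16.5  22.1]
T lead R [ 473.2 -183.9   66.5] [-19.1 -26.6]
T lid L far [ 399.1 -135.9   66.5] [-89.8  26.3]
T gl [ 489.8 -125.3   68. ] [ 1.4 30.7]
T gr [ 493.3 -184.1   68. ] [  0.9 -28.2]
T lipL0 [ 530.1 -130.7   74. ] [41.2 22.5]
T lipR0 [ 532.8 -173.5   74. ] [ 41.1 -20.4]
T lipL1 [ 627. -132.   74.] [137.8  14.7]
T lipR1 [ 627.5 -163.4   74. ] [136.2 -16.6]
S lead L [ 475.  -136.4   66.5] [-14.2  20.6]
S lead R [ 474.8 -177.4   66.5] [-17.1 -20.3]
S gl front inner [ 497.1 -125.8   68. ] [ 8.7 29.6]
S gr front inner [ 501.1 -184.2   68. ] [  8.7 -28.8]
S box corner R [ 495.4 -204.7   60. ] [  1.6 -48.9]
S box corner L [ 489.9 -107.1   60. ] [ 2.8 48.8]
```

Call:
{"fn": "jog_arm", "kwargs": {
  "deltas": "0 1.8 1 0 50; -5 1.8 1 0 50; -12 1.8 1 0 50; -19 1.8 1 0 50; -26 1.8 1 0 50; -33 1.8 1 0 50; -40 1.8 1 0 50; -46 1.8 1 0 50; -50 1.8 1 0 50; -50 1.8 1 0 50"
}}

```text
clock: 14.55
eef_pos: [415.6, -158.7, 59.0]
eef_rot: [3.142, -0.0, -3.066]
wrist_force: [0.2, 0.5, -0.6]
finger_gap: 56.6
```

Run:
```python
from lidm import *
s,p,d=grab('scene');print(s['clock'],s['eef_pos'],s['eef_rot'],s['wrist_force'],s['moment'],s['finger_gap'])
save('s10.png',cv2.resize(p[200:350,190:360],None,fx=4,fy=4,interpolation=cv2.INTER_CUBIC))
s,p,d=grab('top');save('t10.png',cv2.resize(p[160:280,320:440],None,fx=5,fy=5,interpolation=cv2.INTER_CUBIC))
```

```text
14.55 [ 415.58193807 -158.69790356   59.00801358] [ 3.14155431e+00 -7.58773445e-05 -3.06625743e+00] [ 0.23274312  0.5306407  -0.648211  ] [ 0.00916383 -0.00243721 -0.075669  ] 56.614764219210734
```

View pics/s10.png

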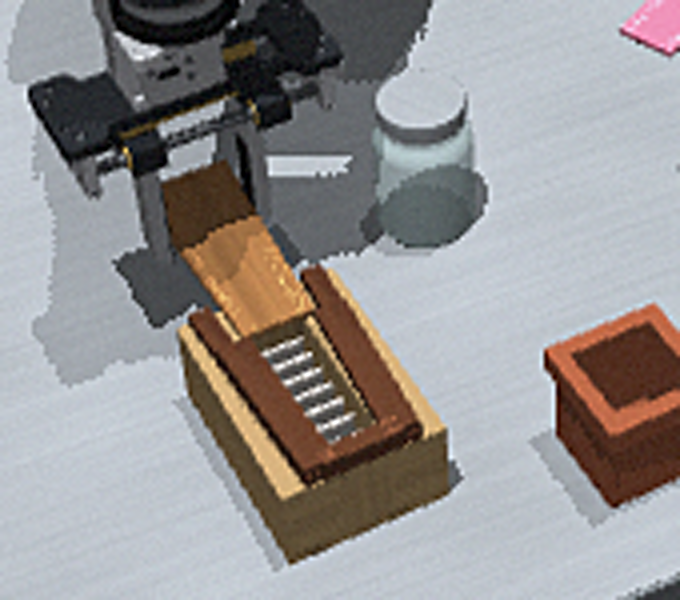

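View pics/t10.png

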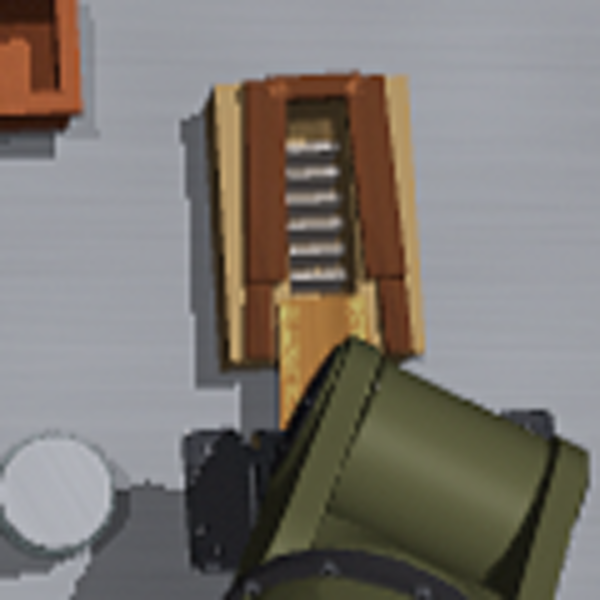

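The lid's lead is centred between the guides (top crop 280–370 against 274–380), with no contact force. I'll slide it in under the lips.

Call:
{"fn": "jog_arm", "kwargs": {
  "deltas": "-5 -0.5 0 0 50; -12 -0.6 0 0 50; -19 -0.7 0 0 50; -26 -0.8 0 0 50; -33 -0.9 0 0 50; -40 -1 0 0 50; -46 -1.1 0 0 50; -52 -1.1 0 0 50; -57 -1.1 0 0 50; -58 -1.1 0 0 50"
}}

```text
clock: 15.9
eef_pos: [473.6, -155.4, 59.0]
eef_rot: [-3.142, 0.0, -3.066]
wrist_force: [-0.2, -0.7, -1.1]
finger_gap: 56.8
```

Run:
```python
from lidm import *
s,p,d=grab('scene');print(s['clock'],s['eef_pos'],s['eef_rot'],s['wrist_force'],s['moment'],s['finger_gap'])
save('s11.png',cv2.resize(p[200:350,190:360],None,fx=4,fy=4,interpolation=cv2.INTER_CUBIC))
s,p,d=grab('top');save('t11.png',cv2.resize(p[160:280,320:440],None,fx=5,fy=5,interpolation=cv2.INTER_CUBIC))
s,p,d=grab('wrist');save('w11.png',p)
```

```text
15.9 [ 473.62691977 -155.43839664   59.01072878] [-3.14156887e+00  4.23562514e-06 -3.06625755e+00] [-0.21240798 -0.66758574 -1.06290685] [0.0432753  0.0259374  0.01628384] 56.790166061276096
```

View pics/s11.png

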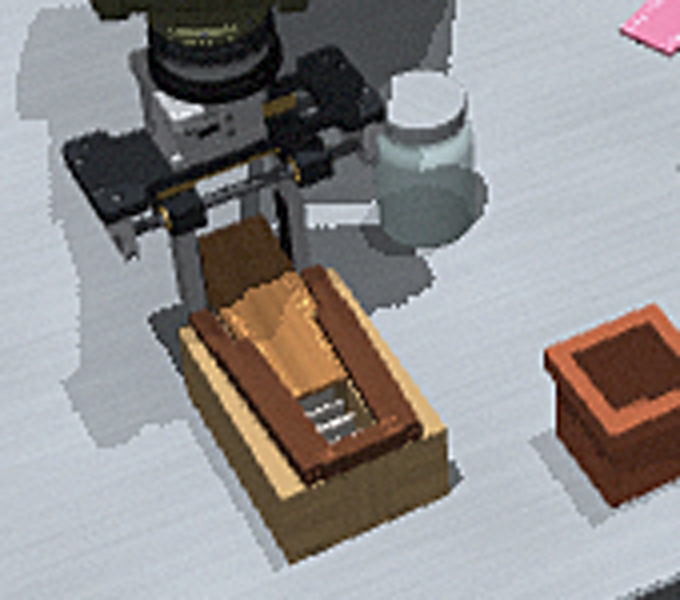

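View pics/t11.png

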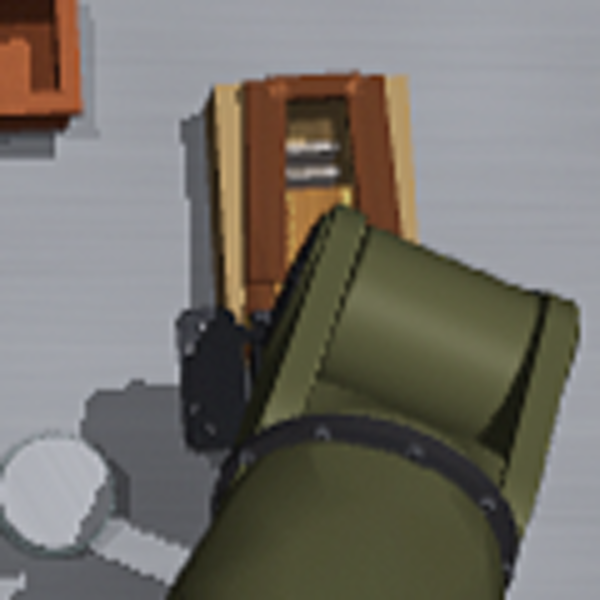

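View pics/w11.png

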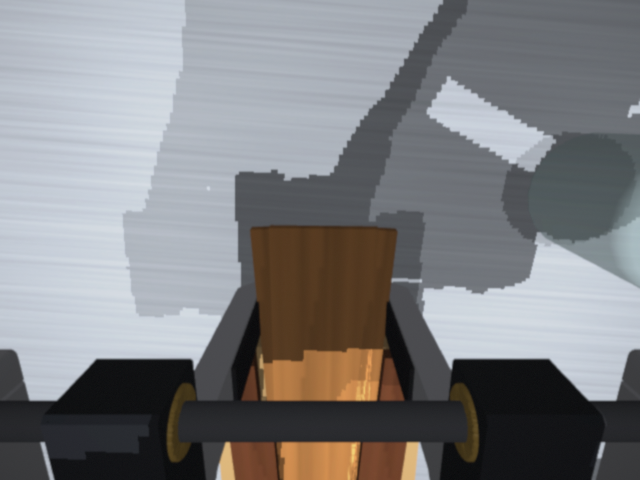

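The lid is under both lips with about 95 mm inserted. I'll release it and back straight off the tail.

Call:
{"fn": "jog_arm", "kwargs": {
  "deltas": "0 0 0 0 62; 0 0 0 0 70; 0 0 0 0 78; 0 0 0 0 80; 10 0 0 0 80; 24 0 0 0 80; 40 0 0 0 80; 54 0 0 0 80; 62 0 0 0 80; 62 0 0 0 80",
  "squeeze": 30
}}

```text
clock: 17.3
eef_pos: [411.3, -160.3, 59.2]
eef_rot: [-3.141, 0.0, -3.067]
wrist_force: [-0.4, -0.0, -0.3]
finger_gap: 80.0
```

Call:
{"fn": "jog_arm", "kwargs": {
  "deltas": "0 0 0 0 60; 0 0 0 0 40; 0 0 0 0 20; 0 0 0 0 20; 0 0 0 0 20; 0 0 0 0 20; 0 0 0 0 20; 0 0 0 0 20; 0 0 0 0 20; 0 0 0 0 20"
}}

```text
clock: 18.55
eef_pos: [411.5, -160.1, 59.1]
eef_rot: [3.142, -0.0, -3.066]
wrist_force: [0.2, 0.5, 1.2]
finger_gap: 20.0
```

Run:
```python
from lidm import *
s,p,d=grab('wrist');print(s['clock'],s['eef_pos'],s['eef_rot'],s['wrist_force'],s['finger_gap']);save('w12.png',p)
s,p,d=grab('scene');save('s12.png',cv2.resize(p[200:350,190:360],None,fx=4,fy=4,interpolation=cv2.INTER_CUBIC))
```

```text
18.55 [ 411.54838188 -160.1071133    59.05123911] [ 3.14157576e+00 -9.47425647e-06 -3.06639610e+00] [0.22577105 0.50634192 1.17760673] 19.97204767131025
```

View pics/w12.png

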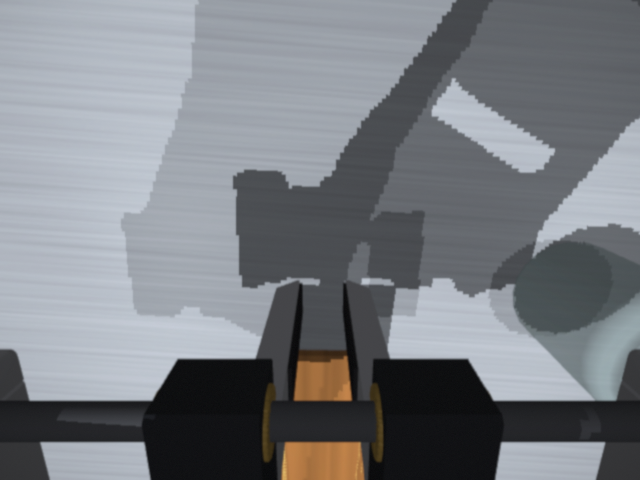

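View pics/s12.png

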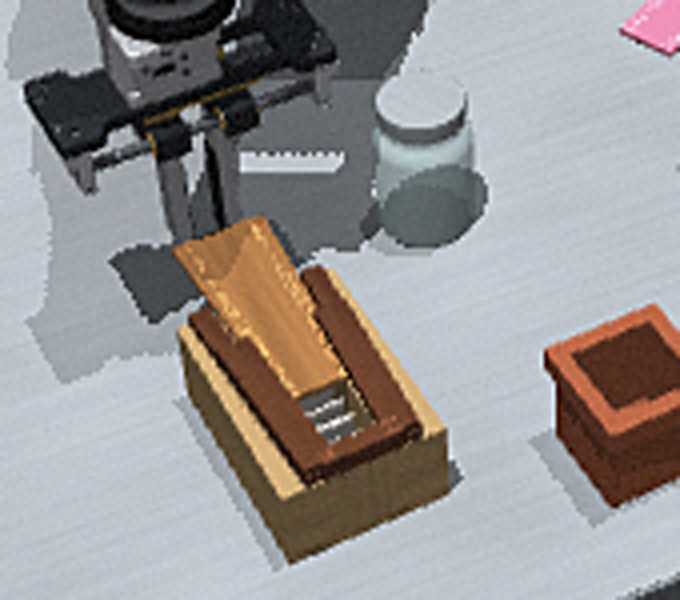

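The lid rests flat on the ledges, its tail (scene crop (175–265, 215–250)) sticking out, and the fingers stand in front of it. I'll push on the tail.

Call:
{"fn": "jog_arm", "kwargs": {
  "deltas": "-6 0 0 0 20; -12 -0.1 0 0 20; -18 -0.2 0 0 20; -24 -0.2 0 0 20; -30 -0.3 0 0 20; -35 -0.3 0 0 20; -40 -0.4 0 0 20; -44 -0.4 0 0 20; -47 -0.4 0 0 20; -48 -0.4 0 0 20"
}}

```text
clock: 19.9
eef_pos: [459.6, -156.9, 59.0]
eef_rot: [-3.142, -0.0, -3.066]
wrist_force: [-1.7, -1.1, 0.7]
finger_gap: 19.7
```

Run:
```python
from lidm import *
s,p,d=grab('scene');print(s['clock'],s['eef_pos'],s['eef_rot'],s['wrist_force'],s['moment'],s['finger_gap'])
save('s13.png',cv2.resize(p[200:350,190:360],None,fx=4,fy=4,interpolation=cv2.INTER_CUBIC))
```

```text
19.9 [ 459.55977806 -156.9155353    59.04371712] [-3.14158226e+00 -5.17507909e-05 -3.06636726e+00] [-1.72067439 -1.0542193   0.70383933] [-0.13808379  0.24242787 -0.02345834] 19.717764192599745
```

View pics/s13.png

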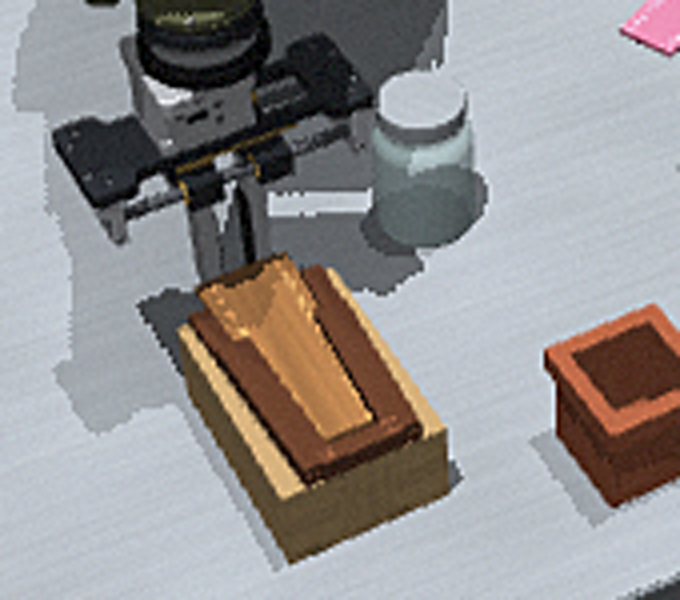

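About 10 mm to go, low force. Continuing slowly.

Call:
{"fn": "jog_arm", "kwargs": {
  "deltas": "-1 0 0 0 20; -2 0 0 0 20; -3 0 0 0 20; -4 0 0 0 20; -5 0 0 0 20; -6 0 0 0 20; -7 0 0 0 20; -8 0 0 0 20; -8 0 0 0 20; -8 0 0 0 20"
}}

```text
clock: 21.2
eef_pos: [467.5, -156.3, 59.1]
eef_rot: [3.142, 0.0, -3.066]
wrist_force: [-0.4, -0.2, 0.8]
finger_gap: 20.1
```

Call:
{"fn": "jog_arm", "kwargs": {
  "deltas": "-0.5 0 0 0 20; -1 0 0 0 20; -1.5 0 0 0 20; -2 0 0 0 20; -2 0 0 0 20; -2 0 0 0 20; -2 0 0 0 20; -2 0 0 0 20; -2 0 0 0 20; -2 0 0 0 20"
}}

```text
clock: 22.45
eef_pos: [468.6, -156.2, 59.0]
eef_rot: [3.141, -0.002, -3.067]
wrist_force: [-9.4, -0.6, 5.3]
finger_gap: 19.7
```

Run:
```python
from lidm import *
s,p,d=grab('scene');print(s['clock'],s['eef_pos'],inv(np.array([490.5,-156]),.067,s['eef_pos']),s['wrist_force'],s['moment'],s['finger_gap'])
save('s14.png',cv2.resize(p[240:330,220:320],None,fx=6,fy=6,interpolation=cv2.INTER_CUBIC))
```

```text
22.45 [ 468.57807506 -156.22179956   58.98806612] [-21.88758904   1.24636842] [-9.35039831 -0.61463346  5.29047056] [-0.25605136  1.47089496 -0.14255606] 19.689347921638575
```

View pics/s14.png

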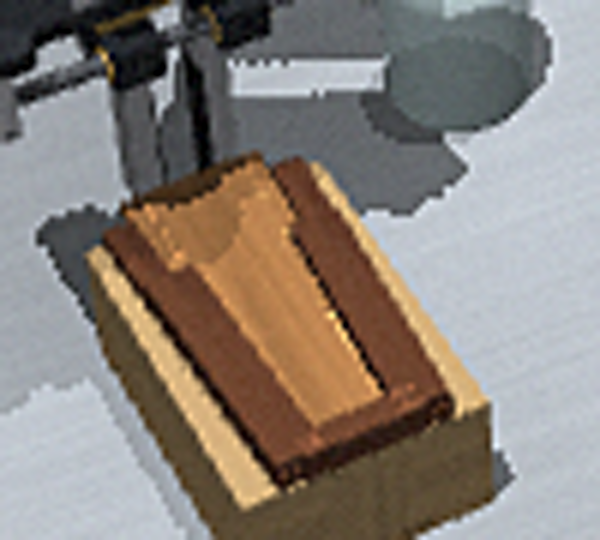

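Force is building (9 N in the wedge). I'll push a little further while watching the force.

Call:
{"fn": "jog_arm", "kwargs": {
  "deltas": "-0.5 0 0 0 20; -1 0 0 0 20; -1.5 0 0 0 20; -2 0 0 0 20; -2 0 0 0 20; -2 0 0 0 20; -2 0 0 0 20; -2 0 0 0 20; -2 0 0 0 20; -2 0 0 0 20"
}}

```text
clock: 23.75
eef_pos: [468.9, -156.2, 58.9]
eef_rot: [3.141, -0.006, -3.067]
wrist_force: [-22.4, -2.3, 14.9]
finger_gap: 19.9
```

Call:
{"fn": "jog_arm", "kwargs": {
  "deltas": "-0.3 0 0 0 20; -0.6 0 0 0 20; -0.8 0 0 0 20; -0.8 0 0 0 20; -0.8 0 0 0 20; -0.8 0 0 0 20; 2 0 0 0 20; 8 0 0 0 20; 18 0 0 0 20; 30 0 0 0 20"
}}

```text
clock: 25.0
eef_pos: [440.8, -158.2, 59.0]
eef_rot: [3.142, 0.0, -3.066]
wrist_force: [0.1, 0.0, 0.4]
finger_gap: 19.4
```

Call:
{"fn": "jog_arm", "kwargs": {
  "deltas": "20 0 -20 0 20; 40 0 -50 0 20; 40 0 -80 0 20; 40 30 -110 0 20; 40 80 -130 0 20; 40 130 -140 0 20; 40 180 -140 0 20; 40 230 -140 0 20; 40 270 -140 0 20; 40 280 -140 0 20"
}}

```text
clock: 26.25
eef_pos: [379.9, 119.3, 199.0]
eef_rot: [3.141, 0.0, -3.064]
wrist_force: [0.6, 0.4, 0.3]
finger_gap: 19.6
```

Run:
```python
from lidm import *
s,p,d=grab('scene');print(s['clock'],s['eef_pos'],s['wrist_force']);np.savez('s15.npz',p=p,d=d);save('s15.png',cv2.resize(p[240:350,220:320],None,fx=5,fy=5,interpolation=cv2.INTER_CUBIC));save('s15f.png',p)
s,p,d=grab('top');np.savez('t15.npz',p=p,d=d);save('t15.png',cv2.resize(p[165:255,340:430],None,fx=6,fy=6,interpolation=cv2.INTER_CUBIC));save('t15f.png',p)
```

```text
26.25 [379.87967458 119.25781336 198.97429728] [0.61273937 0.38487947 0.29444865]
```

View pics/s15.png

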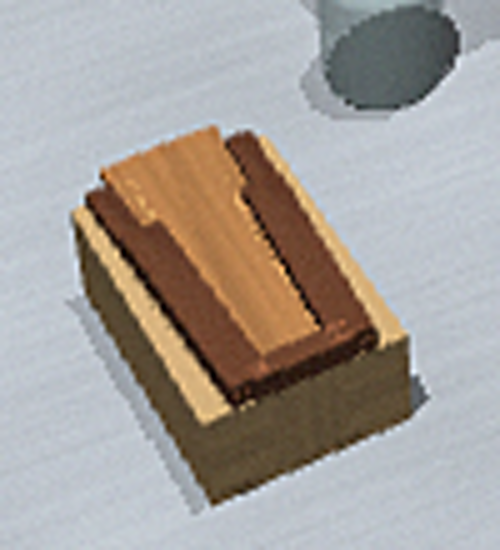

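View pics/t15.png

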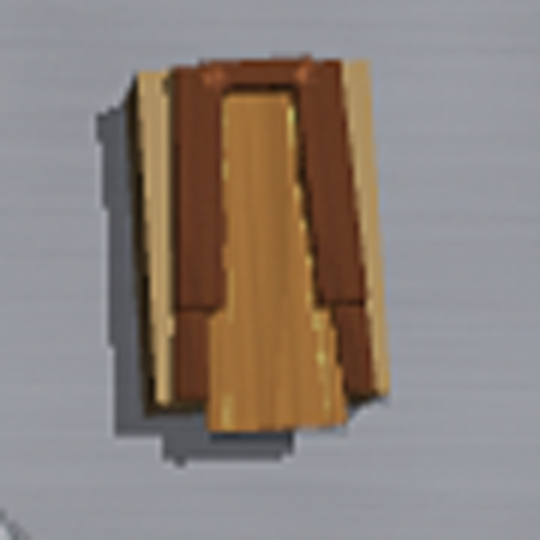

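View pics/t15f.png

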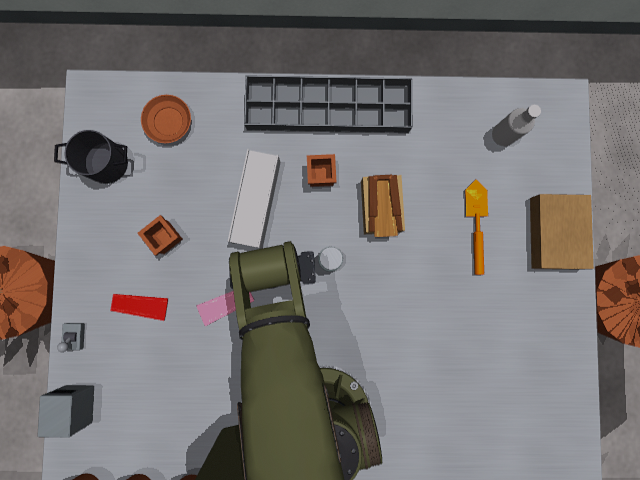

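The lid reaches the stop wall in both views, and all bystanders are in place. I'll measure the tail overhang and the side gaps.

Run:
```python
from lidm import *
BO=np.array([490.5,-156.]);BY=.066
ct=optics.get_calibration('top');cs=optics.get_calibration('scene')
T=lambda u,v:(340+u/6-.4,165+v/6-.4)
S=lambda u,v:(220+u/5-.4,240+v/5-.4)
def sh(n,c,q,z): w=ray(c,q,z)[0];print(n,inv(BO,BY,w).round(1))
sh('T tail L',ct,T(210,432),65);sh('T tail R',ct,T(345,428),65)
sh('T lead L',ct,T(223,96),65);sh('T lead R',ct,T(294,92),65);sh('T stop face top',ct,T(258,85),74)
sh('T box front L',ct,T(158,405),60);sh('T box front R',ct,T(388,396),60)
sh('S tail R',cs,S(100,174),65);sh('S tail L',cs,S(218,127),65)
sh('S front R',cs,S(72,214),60);sh('S front L',cs,S(262,140),60)
sh('S lead R',cs,S(262,363),65);sh('S lead L',cs,S(322,328),65);
d0=np.load('top0.npz')['p'].astype(int);d1=np.load('t15.npz')['p'].astype(int)
for n,(y0,y1,x0,x1) in dict(pota=(150,190,303,340),potb=(212,258,135,183),trow=(178,278,460,492)).items(): print(n,(abs(d1-d0)[y0:y1,x0:x1].max(2)>40).sum())
```

```text
T tail L [-12.8  29.6]
T tail R [-14.1 -30.2]
T lead L [137.   14.4]
T lead R [137.2 -17.3]
T stop face top [139.3  -0. ]
T box front L [ 0.8 51.2]
T box front R [ -0.5 -51.1]
S tail R [ -9.2 -31.2]
S tail L [-9.6 32.2]
S front R [  3.9 -52.1]
S front L [ 4.7 48.9]
S lead R [136.8 -14.8]
S lead L [131.8  18.1]
pota 0
potb 0
trow 0
```

Run:
```python
from lidm import *
a=np.load('scene0.npz')['p'].astype(int);b=np.load('s15.npz')['p'].astype(int)
print('jar diff scene',(abs(a-b)[215:262,280:312].max(2)>40).sum())
s=manip.read_state();print(s['clock'],s['wrist_force'],abs(s['qd']).max())
print(workorder.sign_off())
```

```text
jar diff scene 2
26.35 [ 0.8709596   0.28771425 -0.0327345 ] 0.03944735982590648
the job is handed in; nothing more can be done
None
```

The lid is home in the seed box's ways, and I handed the job in at about 26 s of the 72 s allowed. The sign-off gives no verdict.

**What I did:** I pushed the wooden lid by its narrow end along the riser until its tail hung about 55 mm over the edge. I gripped its sides there, lifted it clear and carried it to the box. I slid it about 95 mm in under the lips, released it, and pushed the tail home with the nearly closed fingers. The push met a firm stop at about 22 N, moving only 0.3 mm for the last 2 mm commanded, then got one slightly harder nudge. I backed the arm away afterwards.

**Last checks:**
- **End stop:** the tail stands about 13.7 mm out of the box in both views, against a nominal 12, so the lead end is roughly 0–3 mm from the stop (limit 6 mm).
- **Middle:** the two views disagree on the lead end, about 1.5 mm to one side and about 1.7 mm to the other (limit 4 mm). I take this as picking error in the pixels.
- **Flatness:** the lid looks flat under both lips, judged by eye only.
- **Bystanders:** the pots and trowel show no pixel change in the top view. The jar shows 2 changed pixels in the scene view.
- **Robot:** it stood clear of everything, and the wrist force was below 1 N.

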